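# Set four plaster casts out to dry in pouring order

## Task

Lift the four white plaster casts out of their mould bases and stand them on the slatted drying rack, one upright in the middle of each bay, in the same left-to-right order as the moulds: they were poured in that order and the row is the only record of it. Set them down rather than letting them fall, knock none over, and leave the mould bases where they are.

Things in the scene. Friction and masses are not known exactly. Their poses are not given: they have to be found in the camera images.
- cast_bottle: White plaster cast of a bottle, round, 105 mm high, about 150 g. Body 54 mm across up to 42 mm height, then a shoulder, then a straight neck 23 mm across from 64 to 99 mm; lip 28 mm across. Good grip: the neck, 88 mm above the foot. Origin: centre of the underside of the foot; z up. It starts upright in the recess of mould_bottle.
- cast_bell: White plaster cast of a bell flower, mouth down, round, 92 mm high, about 110 g. Mouth with petal tips up to 60 mm across at the foot; on top a straight stem 18 mm across from 58 to 88 mm height. Good grip: the stem, 79 mm above the foot. Origin: centre of the underside of the foot; z up. It starts upright in the recess of mould_bell.
- cast_pot: White plaster cast of a squat pot, round, 78 mm high, about 160 g. Foot 46 mm across, belly straight and 58 mm across from 22 to 50 mm height, rim 44 mm across. Good grip: the belly, 44 mm above the foot. Origin: centre of the underside of the foot; z up. It starts upright in the recess of mould_pot.
- cast_finial: White plaster cast of a ball finial, 77 mm high, about 150 g. Square plinth 48 x 48 mm, 28 mm high, then a neck and a ball 44 mm across, its centre 55 mm above the foot. Good grip: the ball at that height. Origin: centre of the underside of the foot; z up. It starts upright in the recess of mould_finial.
- mould_bottle: Loose base piece of the mould of cast_bottle: beige plaster block 80 x 80 x 32 mm, 0.35 kg, with a round recess 6 mm deep in its top that holds the foot of the cast loosely; the cast lifts straight out. The four stand in a row on mould_rack, 90 mm apart, in an order that differs every time. Origin: centre of the underside; y along the row, to the left seen from the robot.
- mould_bell: Loose base piece of the mould of cast_bell: beige plaster block 80 x 80 x 32 mm, 0.35 kg, with a round recess 6 mm deep in its top that holds the foot of the cast loosely; the cast lifts straight out. The four stand in a row on mould_rack, 90 mm apart, in an order that differs every time. Origin: centre of the underside; y along the row, to the left seen from the robot.
- mould_pot: Loose base piece of the mould of cast_pot: beige plaster block 80 x 80 x 32 mm, 0.35 kg, with a round recess 6 mm deep in its top that holds the foot of the cast loosely; the cast lifts straight out. The four stand in a row on mould_rack, 90 mm apart, in an order that differs every time. Origin: centre of the underside; y along the row, to the left seen from the robot.
- mould_finial: Loose base piece of the mould of cast_finial: beige plaster block 80 x 80 x 32 mm, 0.35 kg, with a square recess 6 mm deep in its top that holds the foot of the cast loosely; the cast lifts straight out. The four stand in a row on mould_rack, 90 mm apart, in an order that differs every time. Origin: centre of the underside; y along the row, to the left seen from the robot.
- drying_rack: Fixed rack of timber slats, 128 (x) by 372 mm (y), nearer or farther than the mould row. Origin: its centre at table level; y along the row, to the left seen from the robot; x away from it. Four bays, centres at x 0, y +135, +45, -45, -135 mm, each 82 mm wide, 112 deep. Slat tops, where casts stand, 30 mm above the table; partitions between bays reach 52 mm, rails in front and behind 40 mm.
- mould_rack: Fixed plywood board with low wooden rails round it, 106 (x) by 376 mm (y), 15 mm thick, rails 26 mm high, on which the four mould bases stand in a row. Origin: its centre at table level; y along the row, to the left seen from the robot. Mould bases stand 15 mm above the table at x 0, y +135, +45, -45, -135 mm.
There are look-alikes about, which are no part of the job. What is shaped like the cast_bottle but red is not meant. Leave any red look-alike of the cast_pot alone.

How it is judged:
By the outcome, as a careful person would: the job done as asked, in the order asked, and still so for the second after the job is handed in, with the robot touching nothing.
It also fails if it takes over 104 s, if anything falls off the work surface, if the arm or the gripper's body presses on something with over 40 N, if the wrist force passes 120 N, or if a joint passes its speed limit or range.

## Robot

A 7-joint arm with a two-finger parallel gripper is mounted at the origin on the work surface. World frame = base frame: x ahead of the robot, y to its left, z up, the work surface at z = 0. Lengths are in m, angles in rad, forces in N, time in s.
With the tool pointing down it reaches from about 0.425 to 0.925 m from the base axis. Payload 6.8 kg.
Tool frame: the origin (TCP) lies on the front face of the gripper's body, between the roots of the fingers; the fingertips stand 73 mm ahead of it and the grasp point (between the pads) lies 54 mm ahead of it; z points along the fingers, y is the line along which they close (so a half turn about z gives the same grasp; the last joint's range is limited). The gripper opens to 85 mm and grips with 20 to 120 N. Pads are 22 mm wide; open, the fingers measure 114 mm over their backs; the gripper's body (76 mm by 85 mm) begins 54 mm behind the grasp point. The pads swing forward as they close: fully open they stand 13 mm farther back than shut.
Start: joints at [1.011, 0.477, 0.022, 1.555, -0.011, 1.109, -0.083], TCP at [0.295, -0.607, 0.304] pointing down, gripper open.
Joint ranges: [-2.96, 2.96], [-0.34, 2.1], [-1.41, 1.46], [0.24, 2.44], [-1.37, 4.51], [0.17, 1.92], [-2.96, 2.96]. Speed limits (rad/s): [2.39, 2.39, 3.14, 3.14, 3.14, 3.14, 3.14].

## Interface

Orientations are given as a unit quaternion [w, x, y, z].
In Python, from station import bot, optics gives the robot as it stands.
- The arm moves only by the tool drive_tool, never from a script. Its argument "deltas" is a list of rows, each an object with "gripper": the closure in counts, from 0 (fully open) to 255 (shut); "offset": the shift along the tool's x, y, z in units of 1000 mm (1.0 is 1000 mm), a list of three; "angular": the turn, a rotation vector about the tool's x, y, z in units of 45 degrees (1.0 is 45 degrees), a list of three. In form: [{"gripper": gripper, "offset": [dx, dy, dz], "angular": [rx, ry, rz]}, ...]. A call has 1 to 5 rows; each row is the pose to reach, as a shift and turn from the pose commanded when the call began, along the tool's axes at that moment; what a row does not reach only later rows make up. A row lasts 1/10 s, in which the tool goes at most 50 mm and 8.59 degrees, less where a joint would pass 70% of its speed; a pose out of reach is approached as far as the arm can. A call with a number of a shift or a turn outside -1 to 1 is refused whole. A call with a gripper value outside its range is refused whole. The fingers move at their own pace and stop on an object; "grip_force" is the grip in N (left out, the last holds). Time passes only in rows, so rows that repeat a pose let the fingers close. It gives the time, the measured TCP pose, the force, the opening and the grip force at its end, in the units of the state.
- bot.get_obs(): the state, without advancing time (a new reading comes with each control period).
- optics.read_camera(name): name is "side" or "top" or "wrist"; returns the picture (400x640x3 uint8, blue, green, red); there is no depth.
- optics.camera_model(name): a dict with "fx", "fy", "cx", "cy" (pixels), "cam_to_world" (4x4, takes a point from camera to world coordinates). Camera axes: x right, y up, looking along -z (the intrinsics and any distortion apply to the point x, -y, -z); pixel columns grow to the right and rows downward; lengths in m; the calibration is good to about 2 mm. A picture is of the moment at which its call begins: read the wrist's pose just before it. camera_model takes no time and is no camera call; for the wrist camera it gives the pose at the moment of the call.
- bot.hand_in(): hands the job in; it is judged then, once.
The state is a dict: "t": time; "q": joint angles; "joint_vel": joint speeds; "joint_torque": joint torques, N m; "eef_pos": TCP position; "tool_rot": TCP orientation; "contact_force": force on the tool from outside, world axes, zero at the start; "torque": the same for the moment, N m; "gripper_width": opening from 0.0 (shut) to 1.0 (fully open); "grasp_force": force on a finger pad.
Only numpy, scipy, OpenCV 4.12 (cv2) and the standard library are available. Lean on these libraries where they do the work, as an engineer would, in place of code of your own. Each camera call takes 0.05 s, during which the arm holds its last target. There are 200 camera calls.

## Working session

There is one attempt and no reset: what is moved stays moved. The work goes in short steps, Python scripts to look and compute and a tool call to move; the robot and the scene stay as the last step left them, time stands still between calls to the robot, and variables do not carry over. Pictures are saved under pics/ and viewed, at most 14 in all, crops included, and the job is handed in when it is done.

Besides the shell and the picture viewer there is one more tool, called after "Emit:" as name([rows], argument=value, ...), one row to a line, values as JSON. drive_tool: Moves the arm, as the interface text tells. Its arguments: {"type":"object","properties":{"deltas":{"type":"array"},"grip_force":{"type":"number"}},"required":["deltas"]}

```bash
mkdir -p pics; ls; cat > h.py <<'E'
import numpy as np, cv2
from station import bot, optics
def ray(m,u,v):
    T=np.array(m["cam_to_world"]); d=np.array([(u-m["cx"])/m["fx"],-(v-m["cy"])/m["fy"],-1.])
    return T[:3,3],T[:3,:3]@d
def onz(m,u,v,z):
    o,d=ray(m,u,v); return o+d*(z-o[2])/d[2]
def proj(m,p):
    T=np.array(m["cam_to_world"]); c=T[:3,:3].T@(np.array(p)-T[:3,3])
    return m["cx"]+m["fx"]*c[0]/-c[2], m["cy"]+m["fy"]*c[1]/c[2]
E
python3 - <<'E'
from h import *
o=bot.get_obs(); print({k:np.round(v,4) for k,v in o.items()})
for n in("top","side"):
    m=optics.camera_model(n); print(n,{k:(np.round(v,3).tolist()) for k,v in m.items()})
    cv2.imwrite(f"pics/{n}0.png",optics.read_camera(n))
E
```

```text
pics
{'t': np.float64(0.0), 'q': array([ 1.0109,  0.4778,  0.0224,  1.5564, -0.0115,  1.1093, -0.0831]), 'joint_vel': array([-0.0021, -0.0019, -0.0003, -0.0004, -0.0006, -0.0001, -0.0008]), 'joint_torque': array([ 1.10000e-03, -5.96448e+01,  1.60850e+00, -2.81197e+01,
        1.25000e-02,  9.40000e-03, -0.00000e+00]), 'eef_pos': array([ 0.2945, -0.6069,  0.3029]), 'tool_rot': array([-9.000e-04,  9.746e-01,  2.240e-01, -3.000e-04]), 'contact_force': array([-0.5965, -0.1748, -0.5484]), 'torque': array([ 0.0046,  0.029 , -0.0381]), 'grasp_force': np.float64(0.0), 'gripper_width': np.float64(1.0053)}
top {'fx': 506.249, 'fy': 506.249, 'cx': 315.319, 'cy': 198.724, 'cam_to_world': [[-0.028, 0.995, -0.098, 0.404], [-1.0, -0.027, 0.014, 0.037], [0.011, 0.098, 0.995, 1.082], [0.0, 0.0, 0.0, 1.0]]}
side {'fx': 378.405, 'fy': 378.405, 'cx': 321.128, 'cy': 198.922, 'cam_to_world': [[0.724, 0.41, -0.555, 0.132], [-0.69, 0.444, -0.572, -0.347], [0.012, 0.797, 0.604, 0.469], [0.0, 0.0, 0.0, 1.0]]}
```

View pics/top0.png

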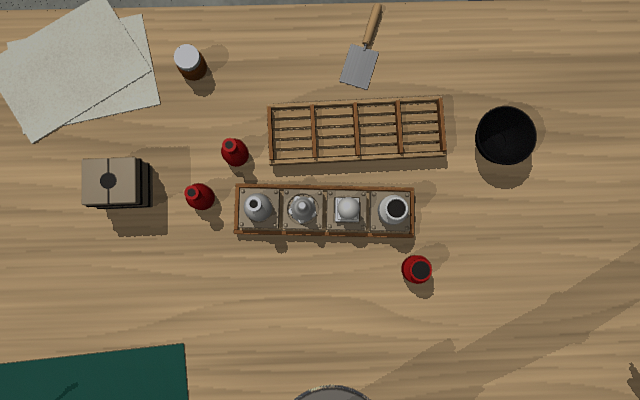

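View pics/side0.png

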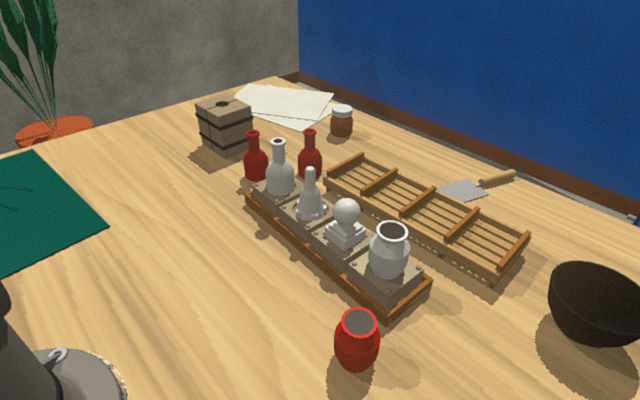

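The top view shows, left to right: bottle (258,207), bell (302,208), finial (348,210) and pot (396,209). The drying rack lies beyond them, with corners near (268,105) and (443,98). The red look-alikes are at (234,152), (199,197) and (417,269). The side view agrees. Next I'll enlarge both for corner points.

```bash
python3 - <<'E'
from h import *
a=cv2.imread("pics/top0.png")[90:245,228:458]; cv2.imwrite("pics/topc.png",cv2.resize(a,None,fx=3.4,fy=3.4,interpolation=cv2.INTER_CUBIC))
a=cv2.imread("pics/side0.png")[130:325,238:538]; cv2.imwrite("pics/sidec.png",cv2.resize(a,None,fx=2.6,fy=2.6,interpolation=cv2.INTER_CUBIC))
E
```

```text
(no output)
```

View pics/topc.png

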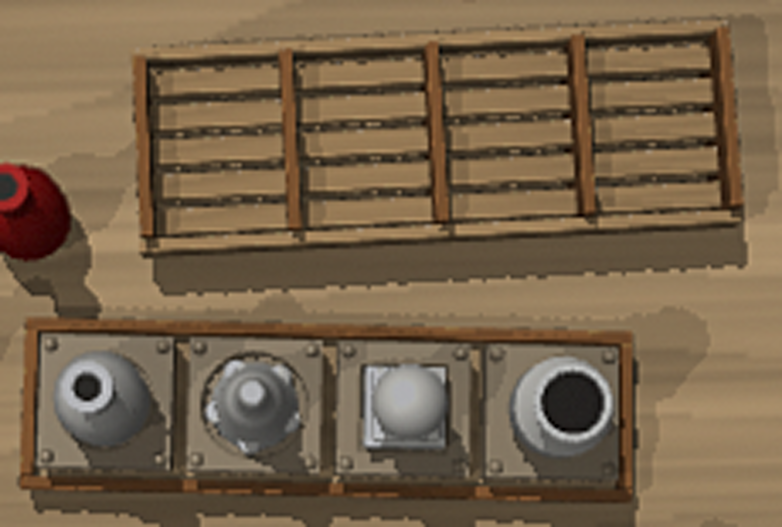

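View pics/sidec.png

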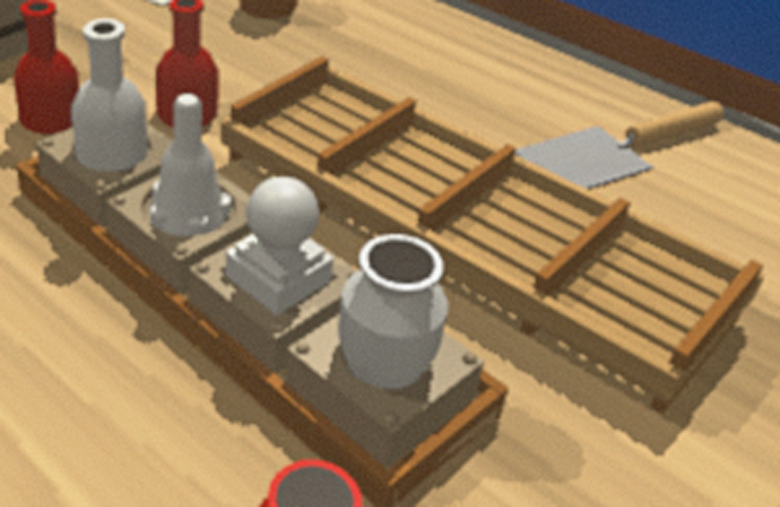

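The crops show the rack's partition ends and the tops of all four casts clearly in both views, for example the bottle lip at (86,387) top and (104,30) side. I'll triangulate them.

```bash
python3 - <<'E'
from h import *
mt,ms=optics.camera_model("top"),optics.camera_model("side")
T=lambda p:((p[0]+.5)/3.4-.5+228,(p[1]+.5)/3.4-.5+90)
S=lambda p:((p[0]+.5)/2.6-.5+238,(p[1]+.5)/2.6-.5+130)
def tri(a,b):
    o1,d1=ray(mt,*T(a)); o2,d2=ray(ms,*S(b)); A=np.c_[d1,-d2]; s=np.linalg.lstsq(A,o2-o1,rcond=None)[0]
    p,q=o1+s[0]*d1,o2+s[1]*d2; return (p+q)/2,np.linalg.norm(p-q)
F={"Lfar":((140,57),(324,64)),"Lnear":((148,236),(236,106)),"Rfar":((720,28),(756,267)),"Rnear":((736,207),(679,356)),
"bottle lip":((86,387),(104,30)),"bell top":((252,392),(187,100)),"ball":((409,400),(283,213)),"pot rim":((574,403),(402,263))}
for k,(a,b) in F.items():
    p,e=tri(a,b); print(k,p.round(4),round(e,4))
P={k:onz(mt,*T(F[k][0]),.052) for k in("Lfar","Lnear","Rfar","Rnear")}
c=sum(P.values())/4; print("rack c z.052",c.round(4)); y=(P["Lfar"]+P["Lnear"]-P["Rfar"]-P["Rnear"]); print("len",np.linalg.norm(y)/2); y/=np.linalg.norm(y)
print("yaw",np.degrees(np.arctan2(-y[0],y[1])))
for d in(.135,.045,-.045,-.135): print("bay",(c+d*y).round(4))
for k,z in(("bottle lip",.146),("bell top",.133),("ball",.096),("pot rim",.119)): print(k,onz(mt,*T(F[k][0]),z).round(4))
# mould nails, block top z=.047
for n in[(50,343),(163,347),(46,457),(199,348),(313,350),(197,461),(348,351),(461,353),(345,463),(496,354),(610,356),(609,469)]: print(n,onz(mt,*T(n),.047).round(4)[:2],end=' ')
o=bot.get_obs(); w,x,yy,z=o["tool_rot"]
from scipy.spatial.transform import Rotation as R
print(R.from_quat([x,yy,z,w]).as_matrix().round(3))
E
```

```text
Lfar [0.7036 0.1134 0.0423] 0.0009
Lnear [0.5914 0.109  0.0509] 0.0043
Rfar [ 0.7131 -0.2475  0.0438] 0.0038
Rnear [ 0.5997 -0.2502  0.0463] 0.0028
bottle lip [0.4916 0.1386 0.1424] 0.0027
bell top [0.487  0.0483 0.1301] 0.0018
ball [ 0.4832 -0.0418  0.093 ] 0.0023
pot rim [ 0.4772 -0.1331  0.1163] 0.0026
rack c z.052 [ 0.6494 -0.0669  0.052 ]
len 0.35722670483207886
yaw 1.4163831239848137
bay [0.6461 0.0681 0.052 ]
bay [ 0.6483 -0.0219  0.052 ]
bay [ 0.6505 -0.1118  0.052 ]
bay [ 0.6527 -0.2018  0.052 ]
bottle lip [0.4902 0.139  0.146 ]
bell top [0.4861 0.0489 0.133 ]
ball [ 0.4822 -0.0407  0.096 ]
pot rim [ 0.4761 -0.1316  0.119 ]
(50, 343) [0.5266 0.1711] (163, 347) [0.5223 0.103 ] (46, 457) [0.4578 0.1745] (199, 348) [0.5211 0.0813] (313, 350) [0.518  0.0125] (197, 461) [0.4528 0.0841] (348, 351) [ 0.5168 -0.0087] (461, 353) [ 0.5137 -0.0771] (345, 463) [ 0.4492 -0.0048] (496, 354) [ 0.5125 -0.0982] (610, 356) [ 0.5094 -0.1673] (609, 469) [ 0.4411 -0.1635] [[ 0.9    0.437 -0.001]
 [ 0.437 -0.9    0.001]
 [-0.    -0.002 -1.   ]]
```

The casts and rack triangulate to within about 4 mm of the nominal heights. The order is bottle, bell, finial, pot, and I'll move the rightmost cast first. The tool will be turned so the fingers close along world x.

Emit:
drive_tool([
  {"gripper": 0,"offset": [0.37,-0.35,-0.03],"angular": [0,0,-1]},
  {"gripper": 0,"offset": [0.37,-0.35,-0.03],"angular": [0,0,-1]},
  {"gripper": 0,"offset": [0.37,-0.35,-0.03],"angular": [0,0,-1]},
  {"gripper": 0,"offset": [0.37,-0.35,-0.03],"angular": [0,0,-1]},
  {"gripper": 0,"offset": [0.37,-0.35,-0.03],"angular": [0,0,-1]},
], grip_force=40)

```text
t: 0.6
eef_pos: [0.3832, -0.3717, 0.3185]
tool_rot: [-0.0, 0.823, 0.568, -0.0]
contact_force: [0.6, -0.4, -0.0]
gripper_width: 1.0
grasp_force: 0.0
```

Emit:
drive_tool([
  {"gripper": 0,"offset": [0.257,0.002,0],"angular": [0,0,-0.462]},
  {"gripper": 0,"offset": [0.257,0.002,0],"angular": [0,0,-0.462]},
  {"gripper": 0,"offset": [0.257,0.002,0],"angular": [0,0,-0.462]},
  {"gripper": 0,"offset": [0.257,0.002,0],"angular": [0,0,-0.462]},
  {"gripper": 0,"offset": [0.257,0.002,0],"angular": [0,0,-0.462]},
])

```text
t: 1.1
eef_pos: [0.475, -0.1395, 0.3185]
tool_rot: [0.0, 0.709, 0.705, -0.0]
contact_force: [0.7, 0.0, -0.2]
gripper_width: 1.003
grasp_force: 0.0
```

```bash
python3 - <<'E'
from h import *
m=optics.camera_model("wrist"); cv2.imwrite("pics/w1.png",optics.read_camera("wrist"))
np.save("w1.npy",m,allow_pickle=True)
print({k:(np.round(v,3).tolist()) for k,v in m.items()})
o=bot.get_obs();print(o["eef_pos"],o["tool_rot"],o["t"])
E
```

```text
{'fx': 288.609, 'fy': 288.609, 'cx': 316.48, 'cy': 202.697, 'cam_to_world': [[1.0, 0.005, 0.003, 0.475], [-0.006, 0.952, 0.307, -0.06], [-0.001, -0.307, 0.952, 0.388], [0.0, 0.0, 0.0, 1.0]]}
[ 0.47811428 -0.13028294  0.31907154] [-5.80649135e-04  7.05572508e-01  7.08633090e-01  2.49834434e-03] 1.15
```

View pics/w1.png

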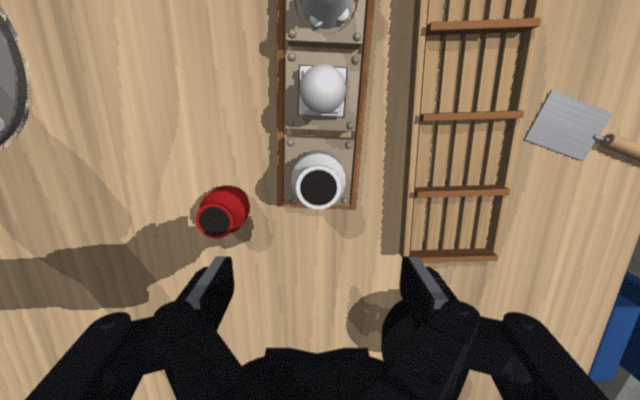

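The wrist view shows the pot rim at (319,188) and the ball at (323,90). Partition tops run (411,259)–(497,258), (417,192)–(507,191), (422,118)–(521,114) and (429,27)–(539,22).

```bash
python3 - <<'E'
from h import *
m=optics.camera_model("wrist"); im=optics.read_camera("wrist")
print(np.array(m["cam_to_world"]).round(4)[:3].tolist())
o=cv2.imread("pics/w1.png"); print("img shift",cv2.phaseCorrelate(np.float32(cv2.cvtColor(o[:250],6)),np.float32(cv2.cvtColor(im[:250],6))))
mt=optics.camera_model("top")
T=lambda p:((p[0]+.5)/3.4-.5+228,(p[1]+.5)/3.4-.5+90)
# dark pot rim ellipse, white ball via masks
g=cv2.cvtColor(im,6)
d=(g<50).astype(np.uint8)*255; d[:150]=0; d[225:]=0; d[:,:285]=0; d[:,355:]=0
M=cv2.moments(d,True); pot=(M["m10"]/M["m00"],M["m01"]/M["m00"]); print("pot hole px",pot)
def tri(a,b):
    o1,d1=ray(mt,*T(a)); o2,d2=ray(m,*b); A=np.c_[d1,-d2]; s=np.linalg.lstsq(A,o2-o1,rcond=None)[0]
    p,q=o1+s[0]*d1,o2+s[1]*d2; return (p+q)/2,np.linalg.norm(p-q)
for k,a,b in(("pot",(574,403),pot),("ball",(409,400),(323,90)),("Rnear",(736,207),(411,259)),("Rfar",(720,28),(497,257))):
    p,e=tri(a,b);print(k,p.round(4),round(e,4))
for k,b,z in(("pot",pot,.119),("ball",(323,90),.096)): print(k,onz(m,*b,z).round(4))
for b in((411,259),(497,258),(417,192),(507,191),(422,118),(521,114),(429,27),(539,22)): print(onz(m,*b,.052).round(4)[:2],end=" ")
E
```

```text
[[1.0, -0.0039, -0.0033, 0.4772], [0.0047, 0.9531, 0.3026, -0.0514], [0.0019, -0.3026, 0.9531, 0.3893]]
img shift ((-3.84200170289472, 0.5930973811876328), 0.08222446575164795)
pot hole px (314.3568129330254, 197.32794457274827)
pot [ 0.4761 -0.1315  0.1196] 0.0
ball [ 0.4807 -0.0362  0.1427] 0.0047
Rnear [ 0.6066 -0.2508  0.0288] 0.0105
Rfar [ 0.714  -0.2392  0.0483] 0.0123
pot [ 0.4761 -0.1317  0.119 ]
ball [ 0.4839 -0.0323  0.096 ]
[ 0.6024 -0.2352] [ 0.7147 -0.2334] [ 0.6002 -0.1444] [ 0.7093 -0.1426] [ 0.5963 -0.0582] [ 0.7067 -0.0534] [0.5932 0.0315] [0.7054 0.0366]
```

```bash
cat >> h.py <<'E'
from scipy.spatial.transform import Rotation as R
def go(x,y,z):
    "offset in tool axes to a world TCP target, and turn so that tool y = world x"
    P=[];Q=[]
    for i in range(1):
        o=bot.get_obs(); P.append(o["eef_pos"]); Q.append(o["tool_rot"])
    p=np.mean(P,0); w,a,b,c=np.mean(Q,0); r=R.from_quat([a,b,c,w])
    t=R.from_matrix(np.array([[0,1,0],[1,0,0],[0,0,-1.]]))
    print("pos",p.round(4),"off",(r.inv().apply(np.array([x,y,z])-p)).round(4),"ang",((r.inv()*t).as_rotvec()/(np.pi/4)).round(4),"F",np.round(o["contact_force"],1),"w",round(float(o["gripper_width"]),3),"t",o["t"])
E
python3 -c "
from h import *
go(.4761,-.1316,.137)"
```

```text
pos [ 0.4771 -0.1339  0.3189] off [ 0.0018 -0.0013  0.182 ] ang [ 0.0022 -0.0036  0.0065] F [-1.   0.3 -0.1] w 0.995 t 1.2
```

Emit:
drive_tool([
  {"gripper": 0,"offset": [0.001,-0.001,0.05],"angular": [0,0,0]},
  {"gripper": 0,"offset": [0.001,-0.001,0.1],"angular": [0,0,0]},
  {"gripper": 0,"offset": [0.001,-0.001,0.14],"angular": [0,0,0]},
  {"gripper": 0,"offset": [0.001,-0.001,0.17],"angular": [0,0,0]},
  {"gripper": 0,"offset": [0.001,-0.001,0.182],"angular": [0,0,0]},
])

```text
t: 1.7
eef_pos: [0.4719, -0.1404, 0.1337]
tool_rot: [-0.002, 0.709, 0.705, -0.001]
contact_force: [-0.6, -0.3, 0.9]
gripper_width: 1.001
grasp_force: 0.0
```

Emit:
drive_tool([
  {"gripper": 0,"offset": [0,0,0],"angular": [0,0,0]},
  {"gripper": 0,"offset": [0,0,0],"angular": [0,0,0]},
])

```text
t: 1.9
eef_pos: [0.4747, -0.1407, 0.1376]
tool_rot: [0.001, 0.709, 0.705, 0.0]
contact_force: [0.8, -0.2, 0.1]
gripper_width: 1.0
grasp_force: 0.0
```

```bash
python3 -c "
from h import *
go(.4761,-.1316,.137)
cv2.imwrite('pics/w2.png',optics.read_camera('wrist'))"
```

```text
pos [ 0.4747 -0.1407  0.1376] off [0.0091 0.0014 0.0006] ang [ 0.0017  0.0005 -0.0081] F [ 0.8 -0.2  0.1] w 1.0 t 1.9
```

View pics/w2.png

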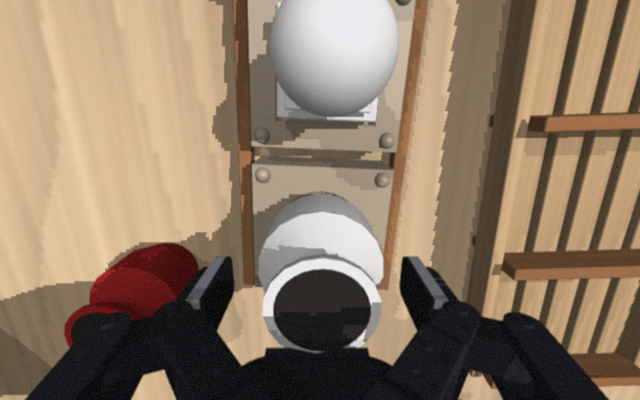

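The pot is between the fingers in x, with its rim centre at (322,309). The fingers are still about 9 mm short in y because the arm hadn't settled. I'll correct that, then close.

Emit:
drive_tool([
  {"gripper": 0,"offset": [0.009,0.001,0],"angular": [0,0,0]},
  {"gripper": 0,"offset": [0.009,0.001,0],"angular": [0,0,0]},
  {"gripper": 0,"offset": [0.009,0.001,0],"angular": [0,0,0]},
])

```text
t: 2.25
eef_pos: [0.4754, -0.131, 0.1374]
tool_rot: [0.001, 0.709, 0.705, 0.0]
contact_force: [-0.4, -0.0, -0.4]
gripper_width: 0.995
grasp_force: 0.0
```

Emit:
drive_tool([
  {"gripper": 120,"offset": [0,0,0],"angular": [0,0,0]},
  {"gripper": 120,"offset": [0,0,0],"angular": [0,0,0]},
  {"gripper": 120,"offset": [0,0,0],"angular": [0,0,0]},
  {"gripper": 120,"offset": [0,0,0],"angular": [0,0,0]},
  {"gripper": 120,"offset": [0,0,0],"angular": [0,0,0]},
], grip_force=40)

```text
t: 2.75
eef_pos: [0.4754, -0.1315, 0.1372]
tool_rot: [0.0, 0.709, 0.705, 0.0]
contact_force: [-0.5, 0.0, 6.5]
gripper_width: 0.662
grasp_force: 41.5
```

Emit:
drive_tool([
  {"gripper": 120,"offset": [0,0,-0.01],"angular": [0,0,0]},
  {"gripper": 120,"offset": [0,0,-0.025],"angular": [0,0,0]},
  {"gripper": 120,"offset": [0,0,-0.045],"angular": [0,0,0]},
  {"gripper": 120,"offset": [0,0,-0.07],"angular": [0,0,0]},
  {"gripper": 120,"offset": [0,0,-0.07],"angular": [0,0,0]},
])

```text
t: 3.25
eef_pos: [0.4765, -0.1317, 0.2096]
tool_rot: [0.002, 0.709, 0.705, 0.001]
contact_force: [0.7, 0.4, -0.7]
gripper_width: 0.664
grasp_force: 43.1
```

Emit:
drive_tool([
  {"gripper": 120,"offset": [-0.013,0.03,0],"angular": [0,0,0]},
  {"gripper": 120,"offset": [-0.03,0.075,0],"angular": [0,0,0]},
  {"gripper": 120,"offset": [-0.048,0.12,0],"angular": [0,0,0]},
  {"gripper": 120,"offset": [-0.063,0.16,0],"angular": [0,0,0]},
  {"gripper": 120,"offset": [-0.07,0.177,0],"angular": [0,0,0]},
])

```text
t: 3.75
eef_pos: [0.6541, -0.204, 0.2053]
tool_rot: [0.0, 0.71, 0.705, 0.0]
contact_force: [-0.9, 0.4, -1.1]
gripper_width: 0.663
grasp_force: 43.2
```

Emit:
drive_tool([
  {"gripper": 120,"offset": [0,0,0],"angular": [0,0,0]},
  {"gripper": 120,"offset": [0,0,0],"angular": [0,0,0]},
  {"gripper": 120,"offset": [0,0,0],"angular": [0,0,0]},
])

```text
t: 4.05
eef_pos: [0.6501, -0.2018, 0.206]
tool_rot: [-0.001, 0.709, 0.705, -0.001]
contact_force: [-0.4, 0.1, -2.0]
gripper_width: 0.66
grasp_force: 43.3
```

```bash
python3 -c "
from h import *
go(.6527,-.2018,.126)
m=optics.camera_model('wrist');np.save('w3.npy',m,allow_pickle=True)
cv2.imwrite('pics/w3.png',optics.read_camera('wrist'))"
```

```text
pos [ 0.6501 -0.2018  0.206 ] off [-0.      0.0027  0.08  ] ang [-0.0027 -0.0005 -0.0071] F [-0.4  0.1 -2. ] w 0.66 t 4.05
```

View pics/w3.png

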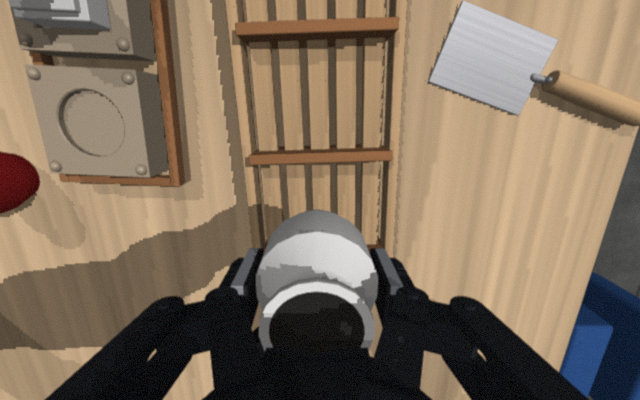

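The pot is held over the right-hand bay. Partition tops are at (248,160)–(392,155) and (236,30)–(398,24). I'll check the rack pose from here.

```bash
python3 -c "
from h import *
m=np.load('w3.npy',allow_pickle=True).item(); mt=optics.camera_model('top')
T=lambda p:((p[0]+.5)/3.4-.5+228,(p[1]+.5)/3.4-.5+90)
for b,a in (((248,159),(587,212)),((392,155),(578,37)),((236,30),(441,220)),((398,24),(433,44))):
    o1,d1=ray(mt,*T(a)); o2,d2=ray(m,*b); s=np.linalg.lstsq(np.c_[d1,-d2],o2-o1,rcond=None)[0]
    print(onz(m,*b,.052).round(4), onz(mt,*T(a),.052).round(4),'tri',((o1+s[0]*d1+o2+s[1]*d2)/2).round(4))
print(np.array(m['cam_to_world']).round(3))
"
```

```text
[ 0.5963 -0.1588  0.052 ] [ 0.5972 -0.1564  0.052 ] tri [ 0.5968 -0.1573  0.0539]
[ 0.7079 -0.1562  0.052 ] [ 0.7062 -0.1558  0.052 ] tri [ 0.7149 -0.1608  0.0235]
[ 0.5949 -0.0704  0.052 ] [ 0.5947 -0.0674  0.052 ] tri [ 0.5947 -0.0687  0.0482]
[ 0.7053 -0.0675  0.052 ] [ 0.7041 -0.0665  0.052 ] tri [ 0.7056 -0.0668  0.0488]
[[ 1.     0.004  0.004  0.65 ]
 [-0.005  0.952  0.306 -0.123]
 [-0.003 -0.306  0.952  0.276]
 [ 0.     0.     0.     1.   ]]
```

Emit:
drive_tool([
  {"gripper": 120,"offset": [-0.001,0.002,0.025],"angular": [0,0,0]},
  {"gripper": 120,"offset": [-0.001,0.002,0.05],"angular": [0,0,0]},
  {"gripper": 120,"offset": [-0.001,0.002,0.068],"angular": [0,0,0]},
  {"gripper": 120,"offset": [-0.001,0.002,0.074],"angular": [0,0,0]},
  {"gripper": 120,"offset": [-0.001,0.002,0.074],"angular": [0,0,0]},
])

```text
t: 4.6
eef_pos: [0.6529, -0.2032, 0.1319]
tool_rot: [-0.001, 0.709, 0.705, -0.0]
contact_force: [0.5, -0.5, -0.9]
gripper_width: 0.664
grasp_force: 43.3
```

Emit:
drive_tool([
  {"gripper": 120,"offset": [0,0,0.001],"angular": [0,0,0]},
  {"gripper": 120,"offset": [0,0,0.002],"angular": [0,0,0]},
  {"gripper": 120,"offset": [0,0,0.003],"angular": [0,0,0]},
  {"gripper": 120,"offset": [0,0,0.004],"angular": [0,0,0]},
  {"gripper": 120,"offset": [0,0,0.004],"angular": [0,0,0]},
])

```text
t: 5.1
eef_pos: [0.6536, -0.2035, 0.1287]
tool_rot: [0.0, 0.709, 0.705, 0.0]
contact_force: [0.5, 0.3, -1.5]
gripper_width: 0.669
grasp_force: 43.3
```

Emit:
drive_tool([
  {"gripper": 120,"offset": [0,0,0.001],"angular": [0,0,0]},
  {"gripper": 120,"offset": [0,0,0.002],"angular": [0,0,0]},
  {"gripper": 120,"offset": [0,0,0.002],"angular": [0,0,0]},
])

```text
t: 5.4
eef_pos: [0.6535, -0.2035, 0.1265]
tool_rot: [-0.0, 0.709, 0.705, -0.0]
contact_force: [0.3, -0.4, -2.6]
gripper_width: 0.666
grasp_force: 43.4
```

Emit:
drive_tool([
  {"gripper": 120,"offset": [0,0,0.001],"angular": [0,0,0]},
  {"gripper": 120,"offset": [0,0,0.001],"angular": [0,0,0]},
])

```text
t: 5.6
eef_pos: [0.6536, -0.2034, 0.1263]
tool_rot: [0.0, 0.709, 0.705, -0.0]
contact_force: [-3.1, -0.0, 3.7]
gripper_width: 0.665
grasp_force: 43.8
```

Contact is at the expected height. I'll release and retreat.

Emit:
drive_tool([
  {"gripper": 60,"offset": [0,0,0],"angular": [0,0,0]},
  {"gripper": 40,"offset": [0,0,0],"angular": [0,0,0]},
  {"gripper": 0,"offset": [0,0,0],"angular": [0,0,0]},
  {"gripper": 0,"offset": [0,0,0],"angular": [0,0,0]},
  {"gripper": 0,"offset": [0,0,0],"angular": [0,0,0]},
])

```text
t: 6.1
eef_pos: [0.6536, -0.2035, 0.1255]
tool_rot: [0.0, 0.709, 0.705, 0.0]
contact_force: [0.1, 0.0, 0.0]
gripper_width: 1.0
grasp_force: 0.0
```

Emit:
drive_tool([
  {"gripper": 0,"offset": [0,0,-0.02],"angular": [0,0,0]},
  {"gripper": 0,"offset": [0,0,-0.06],"angular": [0,0,0]},
  {"gripper": 0,"offset": [0,0,-0.1],"angular": [0,0,0]},
  {"gripper": 0,"offset": [0,0,-0.13],"angular": [0,0,0]},
  {"gripper": 0,"offset": [0,0,-0.13],"angular": [0,0,0]},
])

```text
t: 6.6
eef_pos: [0.656, -0.2037, 0.2613]
tool_rot: [0.004, 0.709, 0.705, 0.002]
contact_force: [0.2, -0.2, -0.0]
gripper_width: 1.004
grasp_force: 0.0
```

```bash
python3 -c "
from h import *
go(.4827,-.0412,.25)
cv2.imwrite('pics/w4.png',optics.read_camera('wrist'))"
```

```text
pos [ 0.656  -0.2037  0.2613] off [ 0.1615 -0.1744  0.0094] ang [ 0.0114  0.0026 -0.0082] F [ 0.2 -0.2 -0. ] w 1.004 t 6.6
```

View pics/w4.png

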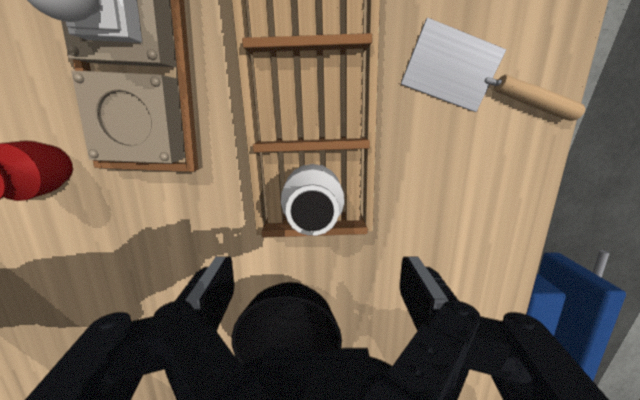

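The pot stands centred in the right-hand bay, rim at (313,208), and the mould is undisturbed. The finial is next.

Emit:
drive_tool([
  {"gripper": 0,"offset": [0.033,-0.035,0],"angular": [0,0,-0.007]},
  {"gripper": 0,"offset": [0.066,-0.07,0],"angular": [0,0,-0.007]},
  {"gripper": 0,"offset": [0.099,-0.105,0],"angular": [0,0,-0.007]},
  {"gripper": 0,"offset": [0.132,-0.139,0],"angular": [0,0,-0.007]},
  {"gripper": 0,"offset": [0.162,-0.171,0],"angular": [0,0,-0.007]},
])

```text
t: 7.15
eef_pos: [0.4811, -0.0391, 0.2543]
tool_rot: [-0.001, 0.707, 0.707, -0.001]
contact_force: [1.2, 1.2, 0.4]
gripper_width: 1.003
grasp_force: 0.0
```

Emit:
drive_tool([
  {"gripper": 0,"offset": [0,0,0],"angular": [0,0,0]},
  {"gripper": 0,"offset": [0,0,0],"angular": [0,0,0]},
  {"gripper": 0,"offset": [0,0,0],"angular": [0,0,0]},
  {"gripper": 0,"offset": [0,0,0],"angular": [0,0,0]},
])

```text
t: 7.55
eef_pos: [0.4843, -0.0414, 0.2552]
tool_rot: [-0.0, 0.708, 0.706, 0.0]
contact_force: [0.6, -0.0, 0.5]
gripper_width: 1.0
grasp_force: 0.0
```

```bash
cat >> h.py <<'E'
def blobs(name,z):
    "white round/bright things seen by the wrist camera near the tool, cast onto height z"
    m=optics.camera_model("wrist"); im=optics.read_camera("wrist"); cv2.imwrite(f"pics/{name}.png",im)
    h=cv2.cvtColor(im,cv2.COLOR_BGR2HSV); k=((h[...,1]<30)&(h[...,2]>110)).astype(np.uint8); k[:,450:]=0
    n,l,s,c=cv2.connectedComponentsWithStats(k)
    for i in range(1,n):
        if s[i,4]>150: print("blob",s[i],c[i].round(1),onz(m,*c[i],z).round(4))
    return m,im
E
python3 -c "
from h import *
go(.4827,-.0412,.147)
blobs('w5',.096)"
```

```text
pos [ 0.4843 -0.0414  0.2552] off [ 0.0002 -0.0016  0.1082] ang [-0.0002 -0.0003 -0.0032] F [ 0.6 -0.   0.5] w 1.0 t 7.55
blob [ 285   61   65   64 2054] [322.5  89.3] [0.4883 0.0521 0.096 ]
blob [ 288  168   53   67 3098] [313.6 199.1] [ 0.4814 -0.0329  0.096 ]
```

View pics/w5.png

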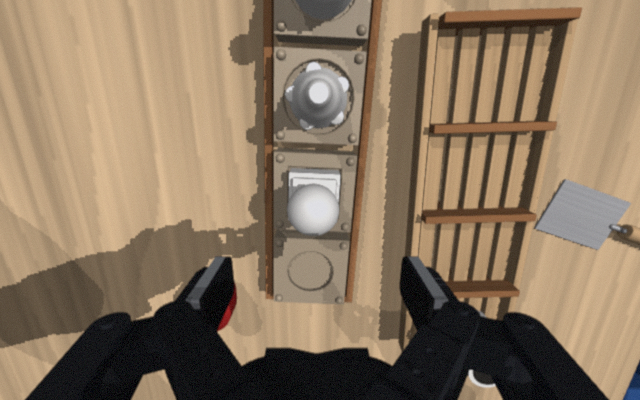

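The ball is at (314,209), the bell's stem top at (318,92), and the pot's recess is empty.

```bash
python3 -c "
from h import *
m=optics.camera_model('wrist'); mt=optics.camera_model('top')
T=lambda p:((p[0]+.5)/3.4-.5+228,(p[1]+.5)/3.4-.5+90)
for b,a,z in (((314,209),(409,400),.096),((318,92),(252,392),.133)):
    o1,d1=ray(mt,*T(a)); o2,d2=ray(m,*b); s=np.linalg.lstsq(np.c_[d1,-d2],o2-o1,rcond=None)[0]
    print(onz(m,*b,z).round(4),'tri',((o1+s[0]*d1+o2+s[1]*d2)/2).round(4))
"
```

```text
[ 0.4816 -0.0415  0.096 ] tri [ 0.4818 -0.0404  0.0992]
[0.4848 0.0484 0.133 ] tri [0.485  0.0483 0.1428]
```

Emit:
drive_tool([
  {"gripper": 0,"offset": [0,-0.002,0.03],"angular": [0,0,0]},
  {"gripper": 0,"offset": [0,-0.002,0.065],"angular": [0,0,0]},
  {"gripper": 0,"offset": [0,-0.002,0.095],"angular": [0,0,0]},
  {"gripper": 0,"offset": [0,-0.002,0.108],"angular": [0,0,0]},
  {"gripper": 0,"offset": [0,-0.002,0.108],"angular": [0,0,0]},
])

```text
t: 8.1
eef_pos: [0.4809, -0.0407, 0.1461]
tool_rot: [-0.001, 0.708, 0.707, -0.001]
contact_force: [-0.4, -0.6, 1.0]
gripper_width: 0.998
grasp_force: 0.0
```

Emit:
drive_tool([
  {"gripper": 40,"offset": [0,0,0],"angular": [0,0,0]},
  {"gripper": 80,"offset": [0,0,0],"angular": [0,0,0]},
  {"gripper": 150,"offset": [0,0,0],"angular": [0,0,0]},
  {"gripper": 150,"offset": [0,0,0],"angular": [0,0,0]},
  {"gripper": 150,"offset": [0,0,0],"angular": [0,0,0]},
], grip_force=40)

```text
t: 8.6
eef_pos: [0.4823, -0.0405, 0.149]
tool_rot: [0.001, 0.707, 0.707, 0.001]
contact_force: [-1.4, 0.7, 6.9]
gripper_width: 0.492
grasp_force: 39.5
```

Emit:
drive_tool([
  {"gripper": 150,"offset": [0,0,0],"angular": [0,0,0]},
  {"gripper": 150,"offset": [0,0,0],"angular": [0,0,0]},
])

```text
t: 8.8
eef_pos: [0.4823, -0.0405, 0.149]
tool_rot: [0.001, 0.707, 0.707, 0.001]
contact_force: [-2.2, -0.6, 7.5]
gripper_width: 0.495
grasp_force: 39.5
```

Emit:
drive_tool([
  {"gripper": 150,"offset": [0,0,-0.01],"angular": [0,0,0]},
  {"gripper": 150,"offset": [0,0,-0.025],"angular": [0,0,0]},
  {"gripper": 150,"offset": [0,0,-0.045],"angular": [0,0,0]},
  {"gripper": 150,"offset": [0,0,-0.07],"angular": [0,0,0]},
  {"gripper": 150,"offset": [0,0,-0.07],"angular": [0,0,0]},
])

```text
t: 9.3
eef_pos: [0.4833, -0.0403, 0.2211]
tool_rot: [0.002, 0.707, 0.707, 0.002]
contact_force: [-0.4, -0.4, -0.9]
gripper_width: 0.492
grasp_force: 40.8
```

Emit:
drive_tool([
  {"gripper": 150,"offset": [-0.012,0.03,0],"angular": [0,0,-0.03]},
  {"gripper": 150,"offset": [-0.03,0.07,0],"angular": [0,0,-0.06]},
  {"gripper": 150,"offset": [-0.048,0.112,0],"angular": [0,0,-0.095]},
  {"gripper": 150,"offset": [-0.063,0.15,0],"angular": [0,0,-0.095]},
  {"gripper": 150,"offset": [-0.0725,0.168,0],"angular": [0,0,-0.095]},
])

```text
t: 9.8
eef_pos: [0.6519, -0.1147, 0.2169]
tool_rot: [0.0, 0.681, 0.732, 0.0]
contact_force: [-0.0, 0.3, -1.2]
gripper_width: 0.493
grasp_force: 41.0
```

Emit:
drive_tool([
  {"gripper": 150,"offset": [0,0,0],"angular": [0,0,0]},
  {"gripper": 150,"offset": [0,0,0],"angular": [0,0,0]},
  {"gripper": 150,"offset": [0,0,0],"angular": [0,0,0]},
  {"gripper": 150,"offset": [0,0,0],"angular": [0,0,0]},
])

```text
t: 10.2
eef_pos: [0.6486, -0.1124, 0.2176]
tool_rot: [-0.0, 0.68, 0.733, -0.0]
contact_force: [-0.4, 0.9, -1.2]
gripper_width: 0.492
grasp_force: 41.1
```

```bash
python3 -c "
from h import *
go(.650,-.113,.138)
cv2.imwrite('pics/w6.png',optics.read_camera('wrist'))"
```

```text
pos [ 0.6486 -0.1124  0.2176] off [-0.0007  0.0014  0.0796] ang [-0.0009 -0.      0.0954] F [-0.4  0.9 -1.2] w 0.492 t 10.2
```

View pics/w6.png

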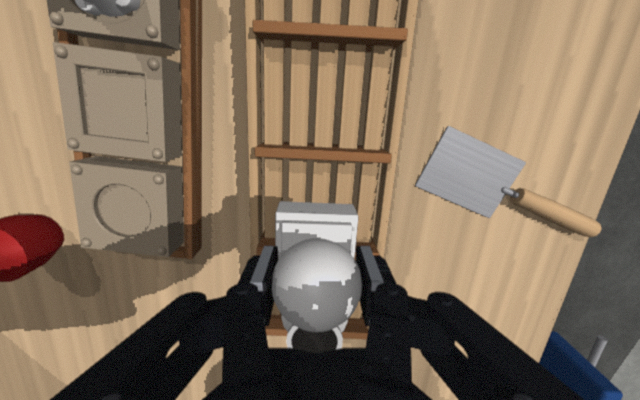

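The finial is held square over bay 3. I'll lower it.

Emit:
drive_tool([
  {"gripper": 150,"offset": [-0.0005,0.0015,0.025],"angular": [0,0,0]},
  {"gripper": 150,"offset": [-0.0005,0.0015,0.05],"angular": [0,0,0]},
  {"gripper": 150,"offset": [-0.0005,0.0015,0.068],"angular": [0,0,0]},
  {"gripper": 150,"offset": [-0.0005,0.0015,0.075],"angular": [0,0,0]},
  {"gripper": 150,"offset": [-0.0005,0.0015,0.075],"angular": [0,0,0]},
])

```text
t: 10.75
eef_pos: [0.6505, -0.1133, 0.1417]
tool_rot: [-0.001, 0.68, 0.733, -0.001]
contact_force: [-0.0, -0.0, -1.6]
gripper_width: 0.493
grasp_force: 41.1
```

Emit:
drive_tool([
  {"gripper": 150,"offset": [0,0,0.001],"angular": [0,0,0]},
  {"gripper": 150,"offset": [0,0,0.002],"angular": [0,0,0]},
  {"gripper": 150,"offset": [0,0,0.003],"angular": [0,0,0]},
  {"gripper": 150,"offset": [0,0,0.003],"angular": [0,0,0]},
  {"gripper": 150,"offset": [0,0,0.003],"angular": [0,0,0]},
])

```text
t: 11.25
eef_pos: [0.6512, -0.1135, 0.1399]
tool_rot: [0.0, 0.681, 0.733, 0.0]
contact_force: [-0.8, 0.3, -1.8]
gripper_width: 0.495
grasp_force: 41.1
```

Emit:
drive_tool([
  {"gripper": 150,"offset": [0,0,0.001],"angular": [0,0,0]},
  {"gripper": 150,"offset": [0,0,0.001],"angular": [0,0,0]},
])

```text
t: 11.45
eef_pos: [0.651, -0.1134, 0.1385]
tool_rot: [-0.0, 0.68, 0.733, -0.0]
contact_force: [1.0, -0.4, -1.4]
gripper_width: 0.495
grasp_force: 41.1
```

Emit:
drive_tool([
  {"gripper": 150,"offset": [0,0,0.001],"angular": [0,0,0]},
  {"gripper": 150,"offset": [0,0,0.001],"angular": [0,0,0]},
])

```text
t: 11.65
eef_pos: [0.6511, -0.1134, 0.1382]
tool_rot: [0.0, 0.68, 0.733, -0.0]
contact_force: [-2.9, -0.3, 3.9]
gripper_width: 0.494
grasp_force: 41.4
```

Emit:
drive_tool([
  {"gripper": 100,"offset": [0,0,0],"angular": [0,0,0]},
  {"gripper": 60,"offset": [0,0,0],"angular": [0,0,0]},
  {"gripper": 0,"offset": [0,0,0],"angular": [0,0,0]},
  {"gripper": 0,"offset": [0,0,0],"angular": [0,0,0]},
  {"gripper": 0,"offset": [0,0,0],"angular": [0,0,0]},
])

```text
t: 12.15
eef_pos: [0.6511, -0.1134, 0.1375]
tool_rot: [-0.0, 0.68, 0.733, 0.0]
contact_force: [-0.4, -0.4, -0.5]
gripper_width: 0.999
grasp_force: 0.0
```

Emit:
drive_tool([
  {"gripper": 0,"offset": [0,0,-0.02],"angular": [0,0,0]},
  {"gripper": 0,"offset": [0,0,-0.06],"angular": [0,0,0]},
  {"gripper": 0,"offset": [0,0,-0.1],"angular": [0,0,0]},
  {"gripper": 0,"offset": [0,0,-0.13],"angular": [0,0,0]},
  {"gripper": 0,"offset": [0,0,-0.145],"angular": [0,0,0]},
])

```text
t: 12.65
eef_pos: [0.6521, -0.1133, 0.286]
tool_rot: [0.002, 0.681, 0.733, 0.001]
contact_force: [1.4, -0.5, 0.9]
gripper_width: 0.996
grasp_force: 0.0
```

```bash
python3 -c "
from h import *
go(.485,.0484,.282)"
```

```text
pos [ 0.6521 -0.1133  0.286 ] off [ 0.1736 -0.1548  0.0031] ang [0.0059 0.0009 0.0941] F [ 1.4 -0.5  0.9] w 0.996 t 12.65
```

Emit:
drive_tool([
  {"gripper": 0,"offset": [0.034,-0.03,0],"angular": [0,0,0.03]},
  {"gripper": 0,"offset": [0.069,-0.061,0],"angular": [0,0,0.06]},
  {"gripper": 0,"offset": [0.104,-0.092,0],"angular": [0,0,0.094]},
  {"gripper": 0,"offset": [0.139,-0.123,0],"angular": [0,0,0.094]},
  {"gripper": 0,"offset": [0.1736,-0.154,0],"angular": [0,0,0.094]},
])

```text
t: 13.15
eef_pos: [0.4827, 0.0493, 0.2818]
tool_rot: [-0.0, 0.707, 0.707, -0.0]
contact_force: [-0.1, 0.7, -0.5]
gripper_width: 1.003
grasp_force: 0.0
```

Emit:
drive_tool([
  {"gripper": 0,"offset": [0,0,0],"angular": [0,0,0]},
  {"gripper": 0,"offset": [0,0,0],"angular": [0,0,0]},
  {"gripper": 0,"offset": [0,0,0],"angular": [0,0,0]},
  {"gripper": 0,"offset": [0,0,0],"angular": [0,0,0]},
])

```text
t: 13.55
eef_pos: [0.4853, 0.0473, 0.2822]
tool_rot: [-0.0, 0.708, 0.706, -0.0]
contact_force: [-0.3, 0.7, -0.6]
gripper_width: 0.999
grasp_force: 0.0
```

```bash
python3 -c "
from h import *
go(.485,.0484,.174)
m,im=blobs('w7',.133)
np.save('w7.npy',m,allow_pickle=True)"
```

```text
pos [0.4853 0.0473 0.2822] off [ 0.0011 -0.0003  0.1082] ang [-0.0005 -0.0002 -0.0025] F [-0.3  0.7 -0.6] w 0.999 t 13.55
blob [ 294   63   59   59 2119] [325.   90.9] [0.491  0.1391 0.133 ]
blob [ 290  158   53   63 1983] [318.7 186.2] [0.4866 0.0694 0.133 ]
blob [   0  175   27   78 1208] [ 11.  216.2] [0.237  0.0446 0.133 ]
blob [  0 261  17  17 156] [  8.4 268.9] [ 0.219  -0.0038  0.133 ]
```

View pics/w7.png

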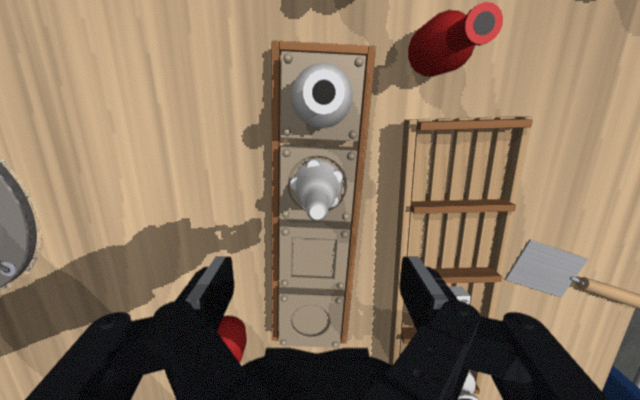

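The bell's stem top is at (317,212), which casts to (0.4855, 0.0484). The bottle lip at (324,93) gives (0.4905, 0.138).

Emit:
drive_tool([
  {"gripper": 0,"offset": [0.001,0,0.03],"angular": [0,0,0]},
  {"gripper": 40,"offset": [0.001,0,0.065],"angular": [0,0,0]},
  {"gripper": 80,"offset": [0.001,0,0.095],"angular": [0,0,0]},
  {"gripper": 80,"offset": [0.001,0,0.107],"angular": [0,0,0]},
  {"gripper": 80,"offset": [0.001,0,0.107],"angular": [0,0,0]},
])

```text
t: 14.1
eef_pos: [0.4841, 0.0489, 0.1742]
tool_rot: [-0.001, 0.707, 0.707, -0.001]
contact_force: [-0.5, -0.4, 0.2]
gripper_width: 0.687
grasp_force: 0.0
```

Emit:
drive_tool([
  {"gripper": 150,"offset": [0,0,0],"angular": [0,0,0]},
  {"gripper": 180,"offset": [0,0,0],"angular": [0,0,0]},
  {"gripper": 230,"offset": [0,0,0],"angular": [0,0,0]},
  {"gripper": 230,"offset": [0,0,0],"angular": [0,0,0]},
  {"gripper": 230,"offset": [0,0,0],"angular": [0,0,0]},
], grip_force=40)

```text
t: 14.6
eef_pos: [0.4855, 0.0494, 0.177]
tool_rot: [0.001, 0.707, 0.707, 0.001]
contact_force: [-0.5, -0.0, 6.1]
gripper_width: 0.198
grasp_force: 39.1
```

Emit:
drive_tool([
  {"gripper": 230,"offset": [0,0,0],"angular": [0,0,0]},
  {"gripper": 230,"offset": [0,0,0],"angular": [0,0,0]},
])

```text
t: 14.8
eef_pos: [0.4855, 0.0494, 0.177]
tool_rot: [0.001, 0.707, 0.707, 0.001]
contact_force: [-0.9, -1.0, 6.5]
gripper_width: 0.198
grasp_force: 39.1
```

Emit:
drive_tool([
  {"gripper": 230,"offset": [0,0,-0.01],"angular": [0,0,0]},
  {"gripper": 230,"offset": [0,0,-0.025],"angular": [0,0,0]},
  {"gripper": 230,"offset": [0,0,-0.045],"angular": [0,0,0]},
  {"gripper": 230,"offset": [0,0,-0.07],"angular": [0,0,0]},
  {"gripper": 230,"offset": [0,0,-0.07],"angular": [0,0,0]},
])

```text
t: 15.3
eef_pos: [0.4863, 0.0499, 0.2493]
tool_rot: [0.002, 0.707, 0.707, 0.002]
contact_force: [0.6, 0.4, -0.9]
gripper_width: 0.192
grasp_force: 39.3
```

Emit:
drive_tool([
  {"gripper": 230,"offset": [-0.012,0.03,0],"angular": [0,0,0]},
  {"gripper": 230,"offset": [-0.03,0.07,0],"angular": [0,0,0]},
  {"gripper": 230,"offset": [-0.048,0.112,0],"angular": [0,0,0]},
  {"gripper": 230,"offset": [-0.063,0.148,0],"angular": [0,0,0]},
  {"gripper": 230,"offset": [-0.0724,0.163,0],"angular": [0,0,0]},
])

```text
t: 15.8
eef_pos: [0.6502, -0.0251, 0.2449]
tool_rot: [0.0, 0.708, 0.706, 0.0]
contact_force: [-0.4, 0.4, -1.3]
gripper_width: 0.194
grasp_force: 39.4
```

Emit:
drive_tool([
  {"gripper": 230,"offset": [0,0,0],"angular": [0,0,0]},
  {"gripper": 230,"offset": [0,0,0],"angular": [0,0,0]},
  {"gripper": 230,"offset": [0,0,0],"angular": [0,0,0]},
  {"gripper": 230,"offset": [0,0,0],"angular": [0,0,0]},
])

```text
t: 16.2
eef_pos: [0.6467, -0.0221, 0.2458]
tool_rot: [-0.0, 0.707, 0.708, -0.0]
contact_force: [0.6, -0.2, -0.5]
gripper_width: 0.193
grasp_force: 39.4
```

```bash
python3 -c "
from h import *
go(.648,-.023,.166)
cv2.imwrite('pics/w8.png',optics.read_camera('wrist'))"
```

```text
pos [ 0.6467 -0.0221  0.2458] off [-0.0009  0.0013  0.0798] ang [-0.0005 -0.      0.002 ] F [ 0.6 -0.2 -0.5] w 0.193 t 16.2
```

View pics/w8.png

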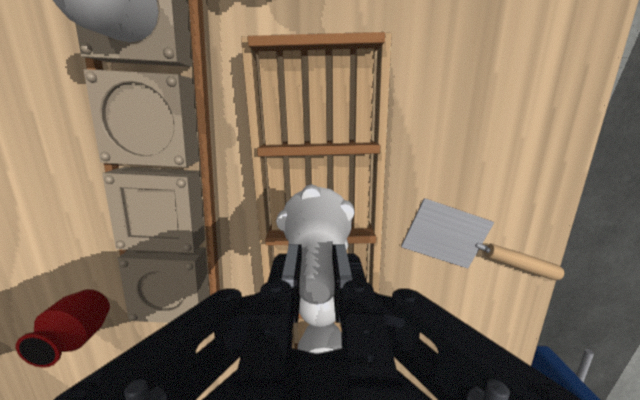

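The bell hangs upright over bay 2. I'll lower it.

Emit:
drive_tool([
  {"gripper": 230,"offset": [-0.001,0.0005,0.025],"angular": [0,0,0]},
  {"gripper": 230,"offset": [-0.001,0.0005,0.05],"angular": [0,0,0]},
  {"gripper": 230,"offset": [-0.001,0.0005,0.068],"angular": [0,0,0]},
  {"gripper": 230,"offset": [-0.001,0.0005,0.075],"angular": [0,0,0]},
  {"gripper": 230,"offset": [-0.001,0.0005,0.075],"angular": [0,0,0]},
])

```text
t: 16.75
eef_pos: [0.6475, -0.0238, 0.1699]
tool_rot: [-0.001, 0.707, 0.707, -0.001]
contact_force: [0.1, -0.6, -0.4]
gripper_width: 0.194
grasp_force: 39.4
```

Emit:
drive_tool([
  {"gripper": 230,"offset": [0,0,0.001],"angular": [0,0,0]},
  {"gripper": 230,"offset": [0,0,0.002],"angular": [0,0,0]},
  {"gripper": 230,"offset": [0,0,0.003],"angular": [0,0,0]},
  {"gripper": 230,"offset": [0,0,0.004],"angular": [0,0,0]},
  {"gripper": 230,"offset": [0,0,0.004],"angular": [0,0,0]},
])

```text
t: 17.25
eef_pos: [0.6482, -0.0241, 0.1667]
tool_rot: [0.0, 0.707, 0.707, 0.0]
contact_force: [0.9, 0.0, -0.4]
gripper_width: 0.193
grasp_force: 39.4
```

Emit:
drive_tool([
  {"gripper": 230,"offset": [0,0,0.001],"angular": [0,0,0]},
  {"gripper": 230,"offset": [0,0,0.001],"angular": [0,0,0]},
])

```text
t: 17.45
eef_pos: [0.6483, -0.024, 0.1662]
tool_rot: [0.0, 0.707, 0.707, 0.0]
contact_force: [-2.0, -1.0, 3.1]
gripper_width: 0.192
grasp_force: 39.9
```

Emit:
drive_tool([
  {"gripper": 180,"offset": [0,0,0],"angular": [0,0,0]},
  {"gripper": 140,"offset": [0,0,0],"angular": [0,0,0]},
  {"gripper": 60,"offset": [0,0,0],"angular": [0,0,0]},
  {"gripper": 0,"offset": [0,0,0],"angular": [0,0,0]},
  {"gripper": 0,"offset": [0,0,0],"angular": [0,0,0]},
])

```text
t: 17.95
eef_pos: [0.6481, -0.0241, 0.1655]
tool_rot: [-0.0, 0.707, 0.707, -0.0]
contact_force: [0.7, -0.1, -0.0]
gripper_width: 0.934
grasp_force: 0.0
```

Emit:
drive_tool([
  {"gripper": 0,"offset": [0,0,-0.02],"angular": [0,0,0]},
  {"gripper": 0,"offset": [0,0,-0.06],"angular": [0,0,0]},
  {"gripper": 0,"offset": [0,0,-0.1],"angular": [0,0,0]},
  {"gripper": 0,"offset": [0,0,-0.12],"angular": [0,0,0]},
  {"gripper": 0,"offset": [0,0,-0.12],"angular": [0,0,0]},
])

```text
t: 18.45
eef_pos: [0.6498, -0.0237, 0.2897]
tool_rot: [0.002, 0.707, 0.707, 0.002]
contact_force: [0.1, 0.3, 0.6]
gripper_width: 1.001
grasp_force: 0.0
```

Emit:
drive_tool([
  {"gripper": 0,"offset": [0.033,-0.03,0],"angular": [0,0,0]},
  {"gripper": 0,"offset": [0.068,-0.065,0],"angular": [0,0,0]},
  {"gripper": 0,"offset": [0.103,-0.1,0],"angular": [0,0,0]},
  {"gripper": 0,"offset": [0.138,-0.132,0],"angular": [0,0,0]},
  {"gripper": 0,"offset": [0.162,-0.158,0],"angular": [0,0,0]},
])

```text
t: 18.95
eef_pos: [0.4874, 0.1401, 0.2847]
tool_rot: [-0.001, 0.706, 0.708, -0.001]
contact_force: [0.4, 0.7, 1.0]
gripper_width: 1.001
grasp_force: 0.0
```

Emit:
drive_tool([
  {"gripper": 0,"offset": [0.162,-0.158,0],"angular": [0,0,0]},
  {"gripper": 0,"offset": [0,0,0],"angular": [0,0,0]},
])

```text
t: 19.15
eef_pos: [0.4817, 0.1497, 0.2854]
tool_rot: [-0.003, 0.699, 0.715, -0.0]
contact_force: [2.2, 2.1, -0.2]
gripper_width: 0.999
grasp_force: 0.0
```

I put a needless shift in the last call's first row. It was harmless in free air and the second row undid it. I'll let the arm settle.

Emit:
drive_tool([
  {"gripper": 0,"offset": [0,0,0],"angular": [0,0,0]},
  {"gripper": 0,"offset": [0,0,0],"angular": [0,0,0]},
  {"gripper": 0,"offset": [0,0,0],"angular": [0,0,0]},
  {"gripper": 0,"offset": [0,0,0],"angular": [0,0,0]},
])

```text
t: 19.55
eef_pos: [0.4896, 0.1383, 0.2852]
tool_rot: [-0.0, 0.707, 0.707, -0.0]
contact_force: [0.2, -0.8, -0.3]
gripper_width: 0.998
grasp_force: 0.0
```

```bash
python3 -c "
from h import *
go(.4902,.138,.183)
m=optics.camera_model('wrist'); im=optics.read_camera('wrist'); cv2.imwrite('pics/w9.png',im)
g=cv2.cvtColor(im,6); k=(g<50).astype(np.uint8); k[:130]=0;k[250:]=0;k[:,250:]*=1;k[:,:280]=0;k[:,360:]=0
n,l,s,c=cv2.connectedComponentsWithStats(k)
for i in range(1,n):
    if s[i,4]>60: print(s[i],c[i].round(1),onz(m,*c[i],.146).round(4))
"
```

```text
pos [0.4896 0.1383 0.2852] off [-0.0003  0.0007  0.1022] ang [-0.001  -0.0001  0.0009] F [ 0.2 -0.8 -0.3] w 0.998 t 19.55
[309 210  18  17 233] [317.3 217.8] [0.4896 0.1378 0.146 ]
```

The bottle lip measures (0.4896, 0.1378), directly under the tool. I'll descend and grip.

Emit:
drive_tool([
  {"gripper": 0,"offset": [0,0,0.03],"angular": [0,0,0]},
  {"gripper": 40,"offset": [0,0,0.06],"angular": [0,0,0]},
  {"gripper": 80,"offset": [0,0,0.09],"angular": [0,0,0]},
  {"gripper": 80,"offset": [0,0,0.103],"angular": [0,0,0]},
  {"gripper": 80,"offset": [0,0,0.103],"angular": [0,0,0]},
])

```text
t: 20.1
eef_pos: [0.4891, 0.1378, 0.1812]
tool_rot: [-0.001, 0.707, 0.707, -0.001]
contact_force: [-0.3, 0.3, 1.9]
gripper_width: 0.69
grasp_force: 0.0
```

Emit:
drive_tool([
  {"gripper": 140,"offset": [0,0,0],"angular": [0,0,0]},
  {"gripper": 170,"offset": [0,0,0],"angular": [0,0,0]},
  {"gripper": 215,"offset": [0,0,0],"angular": [0,0,0]},
  {"gripper": 215,"offset": [0,0,0],"angular": [0,0,0]},
  {"gripper": 215,"offset": [0,0,0],"angular": [0,0,0]},
], grip_force=40)

```text
t: 20.6
eef_pos: [0.4909, 0.1384, 0.1841]
tool_rot: [0.001, 0.707, 0.707, 0.001]
contact_force: [-1.3, 0.1, 6.8]
gripper_width: 0.304
grasp_force: 38.9
```

Emit:
drive_tool([
  {"gripper": 215,"offset": [0,0,0],"angular": [0,0,0]},
  {"gripper": 215,"offset": [0,0,0],"angular": [0,0,0]},
])

```text
t: 20.8
eef_pos: [0.4909, 0.1384, 0.1841]
tool_rot: [0.001, 0.707, 0.707, 0.001]
contact_force: [-1.0, -0.1, 7.5]
gripper_width: 0.308
grasp_force: 38.9
```

The opening reads 26 mm, which suggests the pads caught the 28 mm lip. I'll reopen slightly, go 5 mm lower and regrip on the neck.

Emit:
drive_tool([
  {"gripper": 150,"offset": [0,0,0],"angular": [0,0,0]},
  {"gripper": 120,"offset": [0,0,0],"angular": [0,0,0]},
  {"gripper": 120,"offset": [0,0,0],"angular": [0,0,0]},
  {"gripper": 120,"offset": [-0.0005,-0.001,0.003],"angular": [0,0,0]},
  {"gripper": 120,"offset": [-0.0005,-0.001,0.0055],"angular": [0,0,0]},
])

```text
t: 21.3
eef_pos: [0.4889, 0.1372, 0.1767]
tool_rot: [-0.0, 0.707, 0.707, -0.0]
contact_force: [0.0, -0.4, -0.3]
gripper_width: 0.53
grasp_force: 0.0
```

Emit:
drive_tool([
  {"gripper": 120,"offset": [0,0,0],"angular": [0,0,0]},
  {"gripper": 170,"offset": [0,0,0],"angular": [0,0,0]},
  {"gripper": 220,"offset": [0,0,0],"angular": [0,0,0]},
  {"gripper": 220,"offset": [0,0,0],"angular": [0,0,0]},
  {"gripper": 220,"offset": [0,0,0],"angular": [0,0,0]},
])

```text
t: 21.8
eef_pos: [0.4893, 0.1374, 0.1772]
tool_rot: [0.0, 0.707, 0.707, 0.0]
contact_force: [1.1, 0.1, -0.7]
gripper_width: 0.28
grasp_force: 39.0
```

Emit:
drive_tool([
  {"gripper": 220,"offset": [0,0,0],"angular": [0,0,0]},
  {"gripper": 220,"offset": [0,0,0],"angular": [0,0,0]},
])

```text
t: 22.0
eef_pos: [0.4892, 0.1375, 0.1772]
tool_rot: [0.0, 0.707, 0.707, 0.0]
contact_force: [0.7, 0.9, 0.0]
gripper_width: 0.281
grasp_force: 39.0
```

Emit:
drive_tool([
  {"gripper": 220,"offset": [0,0,-0.01],"angular": [0,0,0]},
  {"gripper": 220,"offset": [0,0,-0.025],"angular": [0,0,0]},
  {"gripper": 220,"offset": [0,0,-0.045],"angular": [0,0,0]},
  {"gripper": 220,"offset": [0,0,-0.07],"angular": [0,0,0]},
  {"gripper": 220,"offset": [0,0,-0.07],"angular": [0,0,0]},
])

```text
t: 22.5
eef_pos: [0.4905, 0.1382, 0.2504]
tool_rot: [0.001, 0.707, 0.707, 0.002]
contact_force: [1.4, 0.7, -1.6]
gripper_width: 0.28
grasp_force: 39.5
```

Emit:
drive_tool([
  {"gripper": 220,"offset": [-0.012,0.03,0],"angular": [0,0,0]},
  {"gripper": 220,"offset": [-0.03,0.067,0],"angular": [0,0,0]},
  {"gripper": 220,"offset": [-0.048,0.107,0],"angular": [0,0,0]},
  {"gripper": 220,"offset": [-0.062,0.142,0],"angular": [0,0,0]},
  {"gripper": 220,"offset": [-0.071,0.157,0],"angular": [0,0,0]},
])

```text
t: 23.0
eef_pos: [0.6485, 0.064, 0.2458]
tool_rot: [0.0, 0.708, 0.706, -0.0]
contact_force: [-1.0, -0.0, -1.4]
gripper_width: 0.283
grasp_force: 39.8
```

Emit:
drive_tool([
  {"gripper": 220,"offset": [0,0,0],"angular": [0,0,0]},
  {"gripper": 220,"offset": [0,0,0],"angular": [0,0,0]},
  {"gripper": 220,"offset": [0,0,0],"angular": [0,0,0]},
  {"gripper": 220,"offset": [0,0,0],"angular": [0,0,0]},
])

```text
t: 23.4
eef_pos: [0.6451, 0.0675, 0.2471]
tool_rot: [-0.0, 0.706, 0.708, -0.0]
contact_force: [1.1, -0.1, -1.1]
gripper_width: 0.288
grasp_force: 39.8
```

```bash
python3 -c "
from h import *
go(.646,.067,.166)
a=optics.read_camera('wrist'); b=optics.read_camera('side')[120:320,220:540]
v=np.zeros((400,800,3),np.uint8); v[:280,:320]=cv2.resize(a[100:380,160:480],(320,280)); v[:300,320:]=cv2.resize(b,(480,300))
cv2.imwrite('pics/w10.png',v)"
```

```text
pos [0.6451 0.0675 0.2471] off [-0.0005  0.0009  0.0811] ang [-0.0007 -0.0001  0.0023] F [ 1.1 -0.1 -1.1] w 0.288 t 23.4
```

View pics/w10.png

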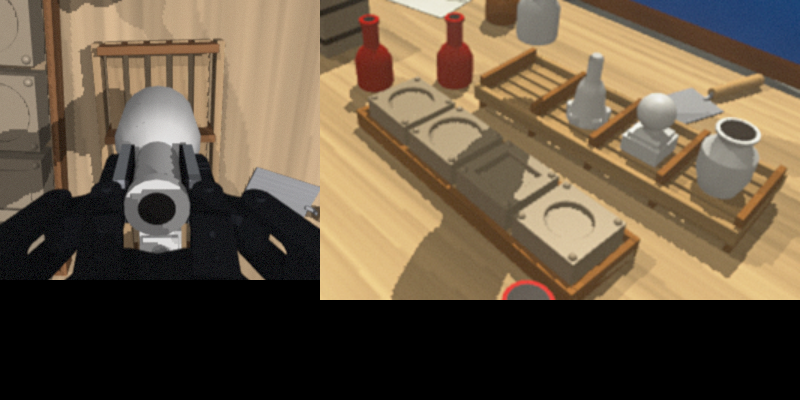

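The side view shows the bell, finial and pot standing in bays 2–4, and the bottle hanging upright over bay 1. I'll lower it.

Emit:
drive_tool([
  {"gripper": 220,"offset": [-0.001,0,0.025],"angular": [0,0,0]},
  {"gripper": 220,"offset": [-0.001,0,0.05],"angular": [0,0,0]},
  {"gripper": 220,"offset": [-0.001,0,0.068],"angular": [0,0,0]},
  {"gripper": 220,"offset": [-0.001,0,0.075],"angular": [0,0,0]},
  {"gripper": 220,"offset": [-0.001,0,0.075],"angular": [0,0,0]},
])

```text
t: 24.0
eef_pos: [0.6455, 0.0656, 0.1714]
tool_rot: [-0.001, 0.707, 0.707, -0.001]
contact_force: [-0.4, -0.3, -1.8]
gripper_width: 0.283
grasp_force: 39.8
```

Emit:
drive_tool([
  {"gripper": 220,"offset": [0,0,0.001],"angular": [0,0,0]},
  {"gripper": 220,"offset": [0,0,0.002],"angular": [0,0,0]},
  {"gripper": 220,"offset": [0,0,0.003],"angular": [0,0,0]},
  {"gripper": 220,"offset": [0,0,0.004],"angular": [0,0,0]},
  {"gripper": 220,"offset": [0,0,0.004],"angular": [0,0,0]},
])

```text
t: 24.5
eef_pos: [0.6462, 0.0654, 0.1682]
tool_rot: [0.0, 0.707, 0.707, 0.0]
contact_force: [-0.3, 0.7, -2.7]
gripper_width: 0.28
grasp_force: 39.8
```

Emit:
drive_tool([
  {"gripper": 220,"offset": [0,0,0.001],"angular": [0,0,0]},
  {"gripper": 220,"offset": [0,0,0.001],"angular": [0,0,0]},
])

```text
t: 24.7
eef_pos: [0.6461, 0.0654, 0.167]
tool_rot: [-0.0, 0.707, 0.707, -0.0]
contact_force: [0.6, 1.1, -1.6]
gripper_width: 0.278
grasp_force: 39.8
```

Emit:
drive_tool([
  {"gripper": 220,"offset": [0,0.0,0.001],"angular": [0,0,0]},
  {"gripper": 220,"offset": [0,0,0.001],"angular": [0,0,0]},
])

```text
t: 24.9
eef_pos: [0.6463, 0.0655, 0.1662]
tool_rot: [0.0, 0.707, 0.707, 0.0]
contact_force: [0.5, 0.0, -1.1]
gripper_width: 0.281
grasp_force: 39.7
```

Emit:
drive_tool([
  {"gripper": 220,"offset": [0,0.0,0.0005],"angular": [0,0,0]},
  {"gripper": 220,"offset": [0,0,0.0005],"angular": [0,0,0]},
])

```text
t: 25.1
eef_pos: [0.6465, 0.0655, 0.1661]
tool_rot: [0.0, 0.707, 0.707, 0.0]
contact_force: [-0.2, 0.2, 2.1]
gripper_width: 0.282
grasp_force: 39.2
```

Contact. I'll release, retreat, and check.

Emit:
drive_tool([
  {"gripper": 180,"offset": [0,0,0],"angular": [0,0,0]},
  {"gripper": 140,"offset": [0,0,0],"angular": [0,0,0]},
  {"gripper": 60,"offset": [0,0,0],"angular": [0,0,0]},
  {"gripper": 0,"offset": [0,0,0],"angular": [0,0,0]},
  {"gripper": 0,"offset": [0,0,0],"angular": [0,0,0]},
])

```text
t: 25.6
eef_pos: [0.646, 0.0654, 0.1654]
tool_rot: [-0.0, 0.707, 0.707, -0.0]
contact_force: [-0.1, -0.1, 0.1]
gripper_width: 0.936
grasp_force: 0.0
```

Emit:
drive_tool([
  {"gripper": 0,"offset": [0,0,-0.02],"angular": [0,0,0]},
  {"gripper": 0,"offset": [0,0,-0.06],"angular": [0,0,0]},
  {"gripper": 0,"offset": [0,0,-0.1],"angular": [0,0,0]},
  {"gripper": 0,"offset": [0,0,-0.13],"angular": [0,0,0]},
  {"gripper": 0,"offset": [0,0,-0.13],"angular": [0,0,0]},
])

```text
t: 26.1
eef_pos: [0.6482, 0.0662, 0.301]
tool_rot: [0.003, 0.707, 0.707, 0.004]
contact_force: [0.7, 0.6, -0.0]
gripper_width: 1.0
grasp_force: 0.0
```

Emit:
drive_tool([
  {"gripper": 0,"offset": [0,-0.04,0],"angular": [0,0,0]},
  {"gripper": 0,"offset": [0,-0.08,0],"angular": [0,0,0]},
  {"gripper": 0,"offset": [0,-0.12,0],"angular": [0,0,0]},
  {"gripper": 0,"offset": [0,-0.15,0],"angular": [0,0,0]},
  {"gripper": 0,"offset": [0,-0.15,0],"angular": [0,0,0]},
])

```text
t: 26.6
eef_pos: [0.4922, 0.0653, 0.2948]
tool_rot: [-0.0, 0.707, 0.708, -0.002]
contact_force: [0.4, 0.8, 0.9]
gripper_width: 0.999
grasp_force: 0.0
```

Emit:
drive_tool([
  {"gripper": 0,"offset": [0,0,0],"angular": [0,0,0]},
  {"gripper": 0,"offset": [0,0,0],"angular": [0,0,0]},
  {"gripper": 0,"offset": [0,0,0],"angular": [0,0,0]},
])

```text
t: 26.9
eef_pos: [0.4971, 0.0654, 0.2954]
tool_rot: [-0.0, 0.707, 0.707, 0.0]
contact_force: [-0.1, 0.2, -0.5]
gripper_width: 1.0
grasp_force: 0.0
```

```bash
python3 -c "
from h import *
a=optics.read_camera('top')[85:245,225:465]; b=optics.read_camera('side')[120:320,220:540]
v=np.zeros((600,560,3),np.uint8); v[:320,:480]=cv2.resize(a,None,fx=2,fy=2); v[320:595,:440]=cv2.resize(b,(440,275))
cv2.imwrite('pics/fin.png',v)"
```

```text
(no output)
```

View pics/fin.png

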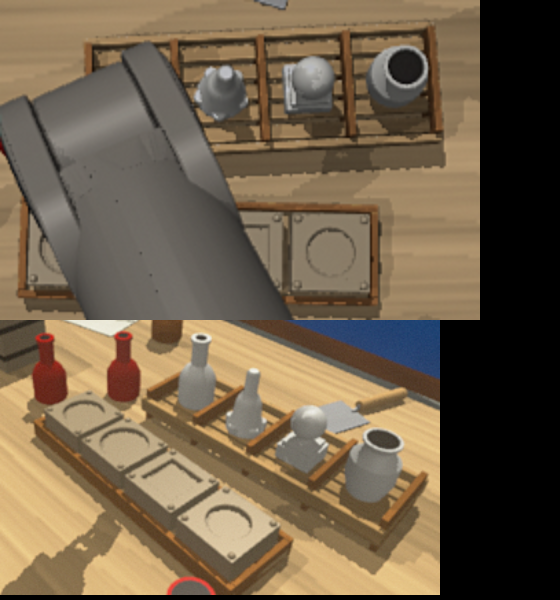

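All four casts stand upright and centred in order: bottle, bell, finial, pot. The moulds and look-alikes are undisturbed, so I'm handing in.

```bash
python3 -c "
from station import bot
print(bot.hand_in())"
```

```text
the job is handed in; nothing more can be done
None
```

The four casts stand upright on the drying rack in the moulds' order (bottle, bell, finial, pot), with the mould bases left in place, and the job was handed in after about 27 s of robot time; no verdict was shown.

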